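# Crank the doll's head round to the painter

### The arm

A 6-joint arm with a two-finger parallel gripper is mounted at the origin on the work surface. World frame = base frame: x ahead of the robot, y to its left, z up, the work surface at z = 0. Lengths are in m, angles in rad, forces in N, time in s.
With the tool pointing down it reaches from about 0.425 to 0.95 m from the base axis. Payload 3.5 kg.
Tool frame: the origin (TCP) lies between the finger pads; the fingertips stand 19 mm ahead of it and the grasp point (between the pads) is the TCP; z points along the fingers, y is the line along which they close (so a half turn about z gives the same grasp; the last joint's range is limited). The gripper opens to 85 mm and grips with 20 to 120 N. Pads are 22 mm wide; open, the fingers measure 114 mm over their backs; the gripper's body (76 mm by 85 mm) begins 54 mm behind the grasp point. The pads swing forward as they close: fully open they stand 13 mm farther back than shut.
Start: joints at [1.027, 0.286, 1.577, -0, 1.279, -0.15], TCP at [0.259, 0.623, 0.25] pointing down, gripper open.
Joint ranges: [-2.77, 2.77], [-0.9, 2.22], [0.21, 2.48], [-1.53, 4.67], [0.24, 2.81], [-2.84, 2.84]. Speed limits (rad/s): [2.79, 2.79, 3.14, 3.14, 3.14, 3.14].

### API

Orientations are given as a unit quaternion [w, x, y, z].
In Python, from station import manip gives the robot as it stands.
- The arm moves only by the shell command python3 -m jog 'ROWS' [FORCE]. ROWS is JSON, a list that holds one entry, the list of rows, each a list of 5 numbers: the closure in counts, from 0 (fully open) to 255 (shut), then the shift along the tool's x, y, z in units of 25 mm (1.0 is 25 mm), then the turn about the tool's z in rad. A call has 1 to 8 rows; each row shifts and turns the commanded pose from where the row before left it, along the tool's axes as they then stand; what a row does not reach is not made up. A row lasts 1/12 s, in which the tool goes at most 41.7 mm and 7.16 degrees, less where a joint would pass 70% of its speed; a pose out of reach is approached as far as the arm can. A call is refused whole if a number of a shift passes 1 or a number of a turn 0.125, either way. A call with a gripper value outside its range is refused whole. The fingers move at their own pace and stop on an object; FORCE is the grip in N (left out, the last holds). Time passes only in rows, so rows that do not move let the fingers close. It gives the time, the measured TCP pose, the force, the opening and the grip force at its end, in the units of the state.
- manip.observe(): the state, without advancing time (a new reading comes with each control period).
- manip.get_image(name): name is "scene" or "top"; returns a dict with "image" (400x640x3 uint8, red, green, blue), "z_map" (400x640 float32, m along the optical axis (not along the pixel's ray), 0 where there is no reading), "fx", "fy", "cx", "cy" (pixels), "k1" (the pictures are not rectified: a ray, as slopes to the right and down, at radius r is drawn at 1 + k1 r^2 times it, then the intrinsics apply), "cam_to_world" (4x4, takes a point from camera to world coordinates). Camera axes: x right, y down, z forward; pixel columns grow to the right and rows downward; lengths in m; the calibration is good to about 2 mm. A picture is of the moment at which its call begins.
- manip.finish_job(): hands the job in; it is judged then, once.
Trained networks look in a picture, given as the dict that the camera call returned (one of the last four; its "shot" number tells which), for a name from the list of things; names that differ only in an ending like _2 or _b are one class to them, and where a whole thing is asked for, a point or a joint stands for the part that bears it (a point fixed in the world has none). Each returns a list of dicts, best first, with "score" (0 to 1); they miss things now and then, are a little off and sometimes report something else, mostly with a low value. They report only what shows in the picture. A call takes as long as a camera call.
- manip.spot_in(picture, label): "location" ([x, y, z] in m, in world coordinates, good to about 4 mm: the middle of the surface that is visible of it).
- manip.masks_of(picture, label): "mask" (400x640 bool, what is visible of it).
- manip.place_of(picture, label): "location" ([x, y, z] in m, in world coordinates, good to about 4 mm: a listed point, or the origin of a listed thing).
The state is a dict: "time_s": time; "joints": joint angles; "joint_vel": joint speeds; "joint_efforts": joint torques, N m; "eef_pos": TCP position; "tcp_rot": TCP orientation; "force": force on the tool from outside, world axes, zero at the start; "torque": the same for the moment, N m; "width": finger opening in m; "gripper_force": force on a finger pad.
Only numpy, scipy, OpenCV 4.12 (cv2) and the standard library are available. Lean on these libraries where they do the work, as an engineer would, in place of code of your own. Each camera call takes 0.05 s, during which the arm holds its last target. There are 200 camera calls.

### The job

Take the upright wooden knob of the painting stand's crank and wind it round in a steady circle, never faster than about one turn a second, until the doll's head on the carousel stands squarely at the steel pointer; either direction will do. Then let go of the knob. The parts on the carousel are freshly painted, so move them by the crank only and never touch the carousel, and leave the glass jar and the spare head on the table where they stand.

Things in the scene. Friction and masses are not known exactly. Their poses are not given: they have to be found in the camera images.
- knob_center (a point): Centre of the crank's knob: upright wooden cylinder, 24 mm diameter, 57 mm tall (top 28 mm above this point, foot 29 mm below), 109 mm above the table, spinning freely on its own pin. It goes round in a level circle of 50 mm radius about the crank's axis. The crank arm lies 6 mm below its foot; nothing else there is higher. Grip it from above; the hand need not turn as the knob goes round.
- crank: Steel crank arm on the right-hand end (seen from the robot) of a fixed plywood housing 460 x 160 mm, 50 mm high. Origin on the crank's upright axis, 60 mm above the table; x points along the arm to the knob, z up. It turns endlessly both ways, needs 2 to 4 N at the knob and stays where it is left.
- carousel: Wooden turntable, 200 mm diameter, on the housing's left end, 300 mm from the crank's axis. On short posts, 66 mm from its axis: a round doll's head (68 mm), then a quarter turn apart arm, torso, leg; tops up to 175 mm above the table. Origin on its upright axis, x points to the head, z up. Belt-driven: three crank turns make one carousel turn, same direction, no slip. Not to be touched.
- pointer (a point): Tip of the pointer: fixed upright steel pin with a conical tip, 147 mm above the table, beside the carousel's rim on the side away from the robot, 135 mm from the carousel's axis. The head is at the pointer when it lies on the straight line from the carousel's axis to this pin.
- jar: Bystander: closed glass jar with a steel lid, 56 mm in diameter, 65 mm tall, standing loose on the table beyond the crank; origin at the centre of its underside.
- spare_head: Bystander: a doll's head like the one on the carousel, on a loose round wooden foot 56 mm in diameter, about 90 mm tall, standing on the table beyond the housing; origin at the centre of its underside. Not the one to be moved.

How it is judged:
At the end, for the whole second after the job is handed in: The head on the carousel stands at the pointer within 12 degrees of the line from the carousel's axis to the pin, and the carousel is at rest (x of pointer in the frame of carousel above 0 m and y of pointer in the frame of carousel between -0.028 and 0.028 m and angular speed of carousel below 0.1 rad/s); the robot touches nothing.
It fails at once if the robot touched the carousel or its painted parts (contact force between any of the fingers, the arm and carousel above 0.5 N).
It fails at once if the crank was turned much faster than one turn a second (angular speed of crank above 8.5 rad/s).
It fails at once if the jar was pushed more than 30 mm or toppled (distance of jar from where it was at the start of the episode above 0.03 m or angle between jar's own z axis and vertical above 0.6 rad).
It fails at once if the spare head was pushed more than 30 mm or toppled (distance of spare_head from where it was at the start of the episode above 0.03 m or angle between spare_head's own z axis and vertical above 0.6 rad).
It also fails if it takes over 42 s, if anything falls off the work surface, if the arm or the gripper's body presses on something with over 40 N, if the wrist force passes 120 N, or if a joint passes its speed limit or range.

## Working session

There is one attempt and no reset: what is moved stays moved. The work goes in short steps, Python scripts to look and compute and a shell command to move; the robot and the scene stay as the last step left them, time stands still between calls to the robot, and variables do not carry over. Pictures are saved under pics/ and viewed, at most 10 in all, crops included, and the job is handed in when it is done.

```bash
mkdir -p pics; cat > h.py <<'E'
from station import manip
import numpy as np, cv2
def shot(n,f=None):
    p=manip.get_image(n)
    if f: cv2.imwrite('pics/'+f,p['image'][:,:,::-1])
    return p
E
python3 - <<'E'
from h import *
s=manip.observe();print(s['time_s'],s['eef_pos'],s['tcp_rot'],s['width'])
for n in('top','scene'):
    p=shot(n,n+'1.png')
    for l in('knob_center','crank','carousel','pointer','jar','spare_head'):
        print(n,l,[(np.round(d['location'],3),round(d['score'],2)) for d in manip.place_of(p,l)[:3]], list(manip.place_of(p,l)[0].keys()) if l=='crank' and manip.place_of(p,l) else '')
print(manip.observe()['time_s'])
E
```

```text
0.0 [0.25866751 0.62280619 0.24892951] [-3.96651813e-04  1.95635036e-01  9.80676059e-01 -1.11507063e-03] 0.08570486979875844
top knob_center [(array([ 0.574, -0.138,  0.108]), 0.52)] 
top crank [(array([ 0.538, -0.171,  0.063]), 0.71)] ['location', 'score']
top carousel [(array([0.544, 0.128, 0.067]), 0.63), (array([ 0.759, -0.022,  0.001]), 0.48)] 
top pointer [(array([0.68 , 0.128, 0.146]), 0.7)] 
top jar [(array([ 0.71 , -0.223,  0.005]), 0.97)] 
top spare_head [] 
scene knob_center [(array([ 0.573, -0.141,  0.109]), 0.71)] 
scene crank [(array([ 0.542, -0.171,  0.058]), 0.92)] ['location', 'score']
scene carousel [(array([0.544, 0.132, 0.063]), 0.67)] 
scene pointer [(array([0.68 , 0.124, 0.145]), 0.91)] 
scene jar [(array([ 0.708, -0.219, -0.   ]), 0.74), (array([0.68 , 0.125, 0.145]), 0.62)] 
scene spare_head [(array([ 0.748, -0.024, -0.002]), 0.9)] 
0.9
```

View pics/top1.png

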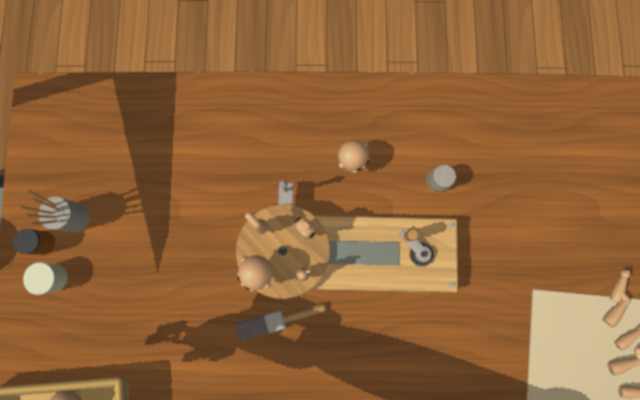

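View pics/scene1.png

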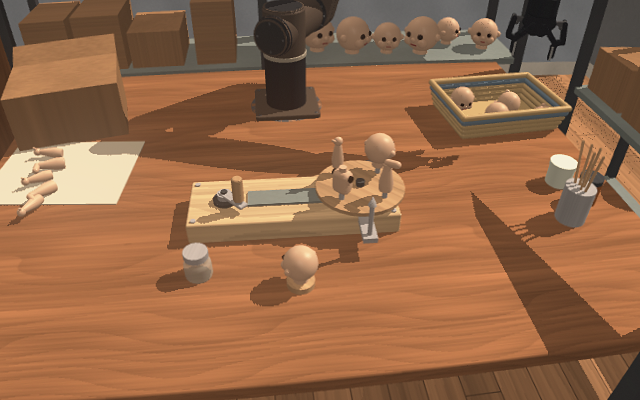

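The top view shows the carousel hub at about (283,252), its head at (254,272), the pointer tip at (287,190), the knob at (411,234) and the crank hub at (421,254). The spare head is at (353,156) and the jar at (441,178). The networks' positions agree with this. Next I'll measure the head and knob by depth.

```bash
cat >> h.py <<'E'
def cloud(p):
    v,u=np.mgrid[:400,:640].astype(np.float64)
    K=np.array([[p['fx'],0,p['cx']],[0,p['fy'],p['cy']],[0,0,1]])
    # drawn = ray*(1+k1 r^2)
    xy=cv2.undistortPoints(np.stack([u.ravel(),v.ravel()],1)[:,None],K,np.array([p['k1'],0,0,0.]))[:,0]
    z=p['z_map'].ravel().astype(float)
    P=np.c_[xy*z[:,None],z,np.ones(z.size)]@p['cam_to_world'].T
    P[z==0]=np.nan
    return P[:,:3].reshape(400,640,3)
C=np.array([.544,.130]);PT=np.array([.680,.126]);A=np.array([.541,-.171])
def head(P):
    # highest round part over the carousel: the four parts by height
    q=P.reshape(-1,3);q=q[~np.isnan(q[:,0])]
    r=np.hypot(*(q[:,:2]-C).T)
    return q[(r<.105)&(q[:,2]>.11)&(q[:,2]<.19)]
def knob(P):
    q=P.reshape(-1,3);q=q[~np.isnan(q[:,0])]
    r=np.hypot(*(q[:,:2]-A).T)
    return q[(r<.07)&(q[:,2]>.128)&(q[:,2]<.145)]
E
python3 - <<'E'
from h import *
from scipy.optimize import least_squares
p=shot('top');P=cloud(p)
q=P[262:284,243:266].reshape(-1,3);q=q[q[:,2]>.125]
f=least_squares(lambda c:np.linalg.norm(q-c,axis=1)-.034,[*q.mean(0)[:2],.135],loss='soft_l1',f_scale=.003).x
print('head',f,len(q),q[:,2].max())
d=f[:2]-C;e=PT-C
print('r',np.hypot(*d),'ang',np.degrees(np.arctan2(d[1],d[0])),'ptr',np.degrees(np.arctan2(e[1],e[0])))
k=knob(P);print('knob',k.mean(0),len(k),k.max(0),k.min(0))
E
```

```text
head [0.49740181 0.17771749 0.13865551] 503 0.17633386832423759
r 0.06669595527740793 ang 134.32007124798855 ptr -1.6846843178962927
knob [ 0.57249924 -0.13711357  0.13486471] 110 [ 0.58359106 -0.12611223  0.13981264] [ 0.56132354 -0.14859818  0.12839168]
```

```bash
python3 -m jog '[[[0,0,0,-0.6,-0.1],[0,0,0,-0.6,-0.1],[0,0,0,0,-0.1],[0,0,0,0,-0.094],[0,0,0,0,0]]]'
```

```text
time_s: 1.37
eef_pos: [0.259, 0.6235, 0.2809]
tcp_rot: [0.0, -0.001, 1.0, 0.0]
force: [0.9, -0.5, -0.1]
width: 0.0856
gripper_force: 0.0
```

```bash
R='' ; python3 -m jog '[[[0,-0.39,-0.95,0,0],[0,-0.39,-0.95,0,0],[0,-0.39,-0.95,0,0],[0,-0.39,-0.95,0,0],[0,-0.39,-0.95,0,0],[0,-0.39,-0.95,0,0],[0,-0.39,-0.95,0,0],[0,-0.39,-0.95,0,0]]]' | head -2
python3 -m jog '[[[0,-0.39,-0.95,0,0],[0,-0.39,-0.95,0,0],[0,-0.39,-0.95,0,0],[0,-0.39,-0.95,0,0],[0,-0.39,-0.95,0,0],[0,-0.39,-0.95,0,0],[0,-0.39,-0.95,0,0],[0,-0.39,-0.95,0,0]]]' | head -2
python3 -m jog '[[[0,-0.39,-0.95,0,0],[0,-0.39,-0.95,0,0],[0,-0.39,-0.95,0,0],[0,-0.39,-0.95,0,0],[0,-0.39,-0.95,0,0],[0,-0.39,-0.95,0,0],[0,-0.39,-0.95,0,0],[0,-0.39,-0.95,0,0]]]' | head -2
python3 -m jog '[[[0,-0.39,-0.95,0,0],[0,-0.39,-0.95,0,0],[0,-0.39,-0.95,0,0],[0,-0.39,-0.95,0,0],[0,-0.39,-0.95,0,0],[0,-0.39,-0.95,0,0],[0,-0.39,-0.95,0,0],[0,0,0,0,0]]]'
```

```text
time_s: 2.03
eef_pos: [0.3372, 0.4321, 0.2801]
time_s: 2.7
eef_pos: [0.4152, 0.2421, 0.2803]
time_s: 3.37
eef_pos: [0.4933, 0.0521, 0.2802]
time_s: 4.03
eef_pos: [0.5623, -0.1166, 0.2799]
tcp_rot: [0.0, 0.003, 1.0, -0.001]
force: [0.4, -0.1, -0.2]
width: 0.0855
gripper_force: 0.0
```

```bash
python3 -m jog '[[[0,-0.43,-0.86,0,0],[0,0,0,0.9,0],[0,0,0,0.9,0],[0,0,0,1,0],[0,0,0,1,0],[0,0,0,1,0],[0,0,0,0.9,0],[0,0,0,0.9,0]]]' 30; python3 -m jog '[[[150,0,0,0,0],[150,0,0,0,0],[200,0,0,0,0],[255,0,0,0,0],[255,0,0,0,0],[255,0,0,0,0],[255,0,0,0,0],[255,0,0,0,0]]]' 30
python3 - <<'E'
from h import *
p=shot('scene','s2.png');cv2.imwrite('pics/s2c.png',cv2.resize(p['image'][100:300,130:450,::-1],(800,500)))
E
```

```text
time_s: 4.7
eef_pos: [0.5716, -0.1336, 0.114]
tcp_rot: [-0.0, 0.001, 1.0, 0.0]
force: [0.6, 0.7, -0.3]
width: 0.0859
gripper_force: 0.0
time_s: 5.37
eef_pos: [0.5734, -0.1353, 0.1178]
tcp_rot: [0.002, -0.0, 1.0, -0.001]
force: [-0.7, -0.7, 6.6]
width: 0.0233
gripper_force: 30.3
```

View pics/s2c.png

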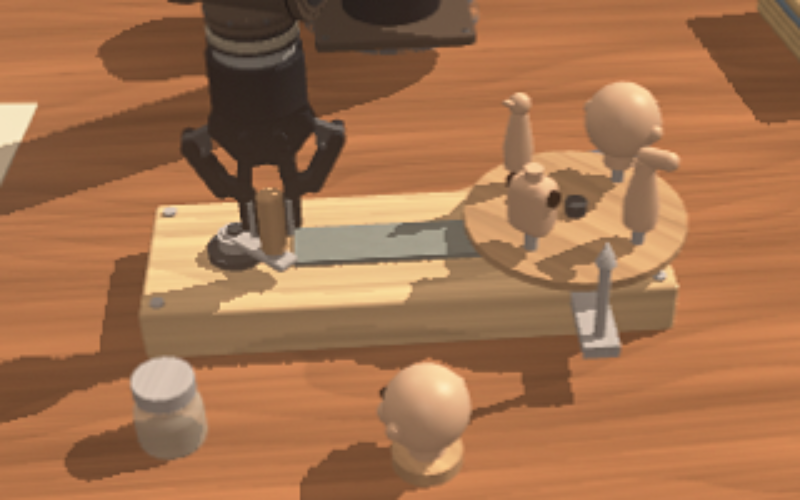

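The jaws hold the knob; the jar, spare head and carousel are clear. The crank needs about −408° (clockwise), in 15° chords.

```bash
python3 - <<'E'
import numpy as np
c=np.array([.539,-.172]);t=46;
k=lambda t:50/25*np.array([-np.cos(np.radians(t)),np.sin(np.radians(t))])
s=0
for i in range(27):
    d=np.round(k(t-15)-k(t)-0,2); 
    print(i,t-15,d.tolist(),'end',np.round(c+.05*np.array([np.cos(np.radians(t-15)),np.sin(np.radians(t-15))]),4)); t-=15
    if i==23:break
E
```

```text
0 31 [-0.33, -0.41] end [ 0.5819 -0.1462]
1 16 [-0.21, -0.48] end [ 0.5871 -0.1582]
2 1 [-0.08, -0.52] end [ 0.589  -0.1711]
3 -14 [0.06, -0.52] end [ 0.5875 -0.1841]
4 -29 [0.19, -0.49] end [ 0.5827 -0.1962]
5 -44 [0.31, -0.42] end [ 0.575  -0.2067]
6 -59 [0.41, -0.33] end [ 0.5648 -0.2149]
7 -74 [0.48, -0.21] end [ 0.5528 -0.2201]
8 -89 [0.52, -0.08] end [ 0.5399 -0.222 ]
9 -104 [0.52, 0.06] end [ 0.5269 -0.2205]
10 -119 [0.49, 0.19] end [ 0.5148 -0.2157]
11 -134 [0.42, 0.31] end [ 0.5043 -0.208 ]
12 -149 [0.33, 0.41] end [ 0.4961 -0.1978]
13 -164 [0.21, 0.48] end [ 0.4909 -0.1858]
14 -179 [0.08, 0.52] end [ 0.489  -0.1729]
15 -194 [-0.06, 0.52] end [ 0.4905 -0.1599]
16 -209 [-0.19, 0.49] end [ 0.4953 -0.1478]
17 -224 [-0.31, 0.42] end [ 0.503  -0.1373]
18 -239 [-0.41, 0.33] end [ 0.5132 -0.1291]
19 -254 [-0.48, 0.21] end [ 0.5252 -0.1239]
20 -269 [-0.52, 0.08] end [ 0.5381 -0.122 ]
21 -284 [-0.52, -0.06] end [ 0.5511 -0.1235]
22 -299 [-0.49, -0.19] end [ 0.5632 -0.1283]
23 -314 [-0.42, -0.31] end [ 0.5737 -0.136 ]
```

```bash
python3 -m jog '[[[255,-0.33,-0.41,0,0],[255,-0.21,-0.48,0,0],[255,-0.08,-0.52,0,0],[255,0.06,-0.52,0,0]]]' 30
```

```text
time_s: 5.75
eef_pos: [0.5867, -0.1824, 0.1177]
tcp_rot: [-0.0, -0.0, 1.0, 0.001]
force: [-6.4, 4.5, 10.0]
width: 0.0233
gripper_force: 30.7
```

Forces are low and it tracks the circle.

```bash
python3 -m jog '[[[255,0.19,-0.49,0,0],[255,0.31,-0.42,0,0],[255,0.41,-0.33,0,0],[255,0.48,-0.21,0,0],[255,0.52,-0.08,0,0],[255,0.52,0.06,0,0]]]'; python3 -m jog '[[[255,0.49,0.19,0,0],[255,0.42,0.31,0,0],[255,0.33,0.41,0,0],[255,0.21,0.48,0,0],[255,0.08,0.52,0,0]]]'
```

```text
time_s: 6.25
eef_pos: [0.5272, -0.2196, 0.1178]
tcp_rot: [0.003, 0.001, 1.0, -0.0]
force: [4.1, 4.1, 6.4]
width: 0.023
gripper_force: 30.3
time_s: 6.67
eef_pos: [0.4878, -0.1729, 0.1178]
tcp_rot: [0.002, 0.0, 1.0, -0.002]
force: [-0.2, -3.7, 6.7]
width: 0.0231
gripper_force: 30.4
```

```bash
python3 -m jog '[[[255,-0.06,0.52,0,0],[255,-0.19,0.49,0,0],[255,-0.31,0.42,0,0],[255,-0.41,0.33,0,0],[255,-0.48,0.21,0,0],[255,-0.52,0.08,0,0]]]'; python3 -m jog '[[[255,-0.52,-0.06,0,0],[255,-0.49,-0.19,0,0],[255,-0.42,-0.31,0,0],[255,0,0,0,0]]]'
python3 - <<'E'
from h import *
from scipy.optimize import least_squares
p=shot('top','t3.png');P=cloud(p);h=head(P)
t=h[h[:,2]>.163];print(len(t),t.mean(0),t.std(0))
cv2.imwrite('pics/t3c.png',cv2.resize(p['image'][140:320,210:480,::-1],(750,500)))
E
```

```text
time_s: 7.17
eef_pos: [0.5376, -0.1203, 0.1177]
tcp_rot: [0.001, -0.001, 1.0, -0.001]
force: [-3.1, -3.9, 7.8]
width: 0.0232
gripper_force: 30.4
time_s: 7.5
eef_pos: [0.5745, -0.1363, 0.1178]
tcp_rot: [0.002, -0.0, 1.0, -0.002]
force: [-1.3, -2.5, 7.9]
width: 0.0233
gripper_force: 30.5
693 [0.58481775 0.13190613 0.16873053] [0.03144051 0.04431546 0.0031338 ]
```

View pics/t3c.png

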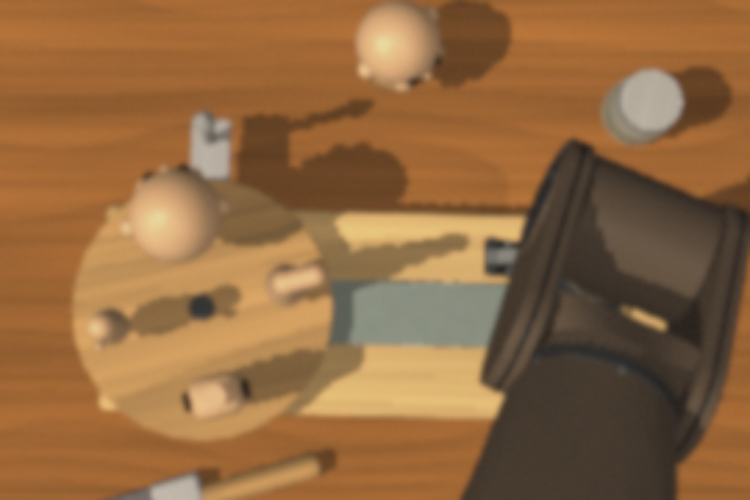

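The crop shows the head at (174,215), left of the line from the hub (202,307) to the pin (210,125). That fits the remaining 48° of crank.

```bash
python3 -m jog '[[[255,-0.33,-0.41,0,0],[255,-0.21,-0.48,0,0],[255,-0.08,-0.52,0,0],[255,0,-0.1,0,0],[255,0,0,0,0],[255,0,0,0,0]]]'
python3 - <<'E'
from h import *
from scipy.optimize import least_squares
p=shot('top','t4.png');P=cloud(p)
h=head(P);q=h[(h[:,2]>.14)&(h[:,0]>C[0]+.02)&(abs(h[:,1]-C[1])<.045)]
f=least_squares(lambda c:np.linalg.norm(q-c,axis=1)-.034,[C[0]+.066,C[1],.138],loss='soft_l1',f_scale=.003).x
d=f[:2]-C;e=PT-C
print(f,len(q),'r',np.hypot(*d),'ang',np.degrees(np.arctan2(d[1],d[0])),'ptr',np.degrees(np.arctan2(e[1],e[0])))
print([(x['location'],x['score']) for x in manip.place_of(p,'pointer')[:1]])
cv2.imwrite('pics/t4c.png',cv2.resize(p['image'][140:320,210:480,::-1],(750,500)))
E
```

```text
time_s: 8.05
eef_pos: [0.588, -0.1731, 0.1177]
tcp_rot: [0.0, 0.0, 1.0, -0.001]
force: [-4.1, -1.0, 8.7]
width: 0.0237
gripper_force: 30.6
[0.60789686 0.12743734 0.1387842 ] 947 r 0.06394822769192868 ang -2.2966878761404486 ptr -1.6846843178962927
[([0.6764, 0.1293, 0.1471], 0.76)]
```

View pics/t4c.png

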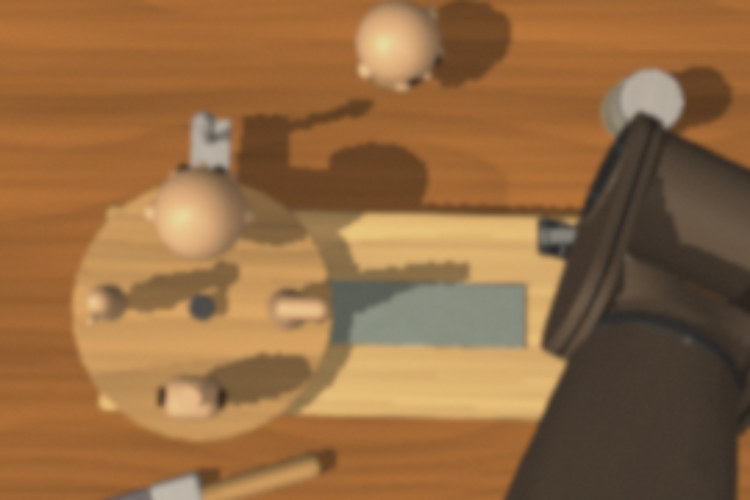

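The head, at (198,213), now stands on the line from hub to pin. Release and rise.

```bash
python3 -m jog '[[[120,0,0,0,0],[60,0,0,0,0],[0,0,0,0,0],[0,0,0,0,0],[0,0,0,0,0],[0,0,0,0,0],[0,0,0,-0.3,0],[0,0,0,-0.8,0]]]'; python3 -m jog '[[[0,0,0,-1,0],[0,0,0,-1,0],[0,0,0,-1,0],[0,0,0,-1,0],[0,0,0,-0.5,0],[0,0,0,0,0],[0,0,0,0,0],[0,0,0,0,0]]]'
python3 - <<'E'
from h import *
from scipy.optimize import least_squares
p=shot('top');P=cloud(p)
h=head(P);q=h[(h[:,2]>.14)&(h[:,0]>C[0]+.02)&(abs(h[:,1]-C[1])<.045)]
f=least_squares(lambda c:np.linalg.norm(q-c,axis=1)-.034,[C[0]+.066,C[1],.138],loss='soft_l1',f_scale=.003).x
d=f[:2]-C
print(f,np.degrees(np.arctan2(d[1],d[0])))
p=shot('scene','s5.png')
E
```

```text
time_s: 8.82
eef_pos: [0.5856, -0.1711, 0.1398]
tcp_rot: [-0.003, -0.0, 1.0, 0.002]
force: [-0.4, -0.1, 0.1]
width: 0.0858
gripper_force: 0.0
time_s: 9.48
eef_pos: [0.5868, -0.1717, 0.2533]
tcp_rot: [-0.001, -0.0, 1.0, 0.001]
force: [0.1, 0.0, -0.1]
width: 0.0854
gripper_force: 0.0
[0.60788564 0.12742778 0.13869027] -2.305649046304802
```

View pics/s5.png

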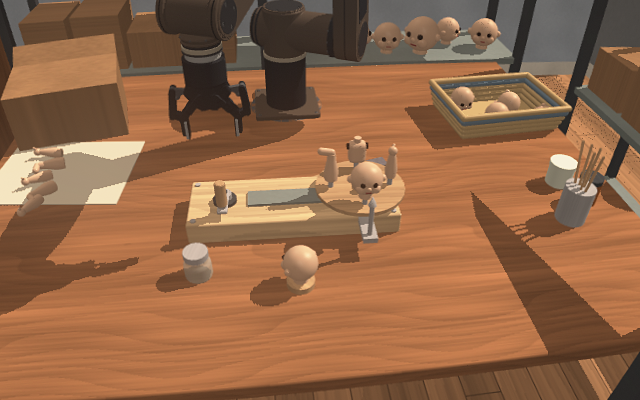

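The head, at (368,180), is behind the pin at (371,205). The gripper is clear of the knob, and the jar (197,262) and spare head (300,265) have not moved.

```bash
python3 -c "
from station import manip;print(manip.finish_job())"
```

```text
the job is handed in; nothing more can be done
None
```

The doll's head stands at the pointer, about 1° off the line by my last measurement; the knob is released, the jar and spare head still stand where they were, and the job is handed in (no verdict was returned).

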